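# Break the glued cover of a control unit free with a pull gauge and hold it ajar

### The job

The cover of the clamped control unit is stuck down with sealant and a suction lifter with a spring pull gauge sits on it: take the gauge's T-handle, draw it up until the red ring is just fully out of the tube, and keep it there for about two seconds with the cover still shut, so that the sealant starts to give. Then pull on until the seal lets go, never letting the cover's front edge rise more than 50 mm, and ease the cover to just ajar, its front edge 10 to 15 mm up. Finish while still holding it steady there by the T-handle, with the other things on the bench left where they are.

Things in the scene. Friction and masses are not known exactly. Their poses are not given: they have to be found in the camera images.
- t_handle: black T-handle with red ends on top of the gauge's rod: bar 70 mm long (its y axis), 16 mm wide, 16 mm high; origin at its centre, z up, x towards the unit's rear. At rest 197 mm above the bench, it swivels about y on the rod. Pinch the middle of the bar from above across its width with 60 N or more; free for 28 mm below its centre, then comes the gauge's tube
- gauge (a joint): how far the rod with the T-handle is drawn out of the gauge's tube, m: 0 at rest, stop at 0.030. A spring of 1.0 N per mm pulls it back. The rod's red ring is 4 mm tall; its lower edge is flush with the tube's mouth (ring just fully out) at 0.010, that is 10 N. Thin black lines on the rod come out at 5, 15, 20 and 25 mm
- gauge_mouth (a point): centre of the upper end of the gauge's tube (24 mm across), where the rod comes out; 28 mm below the T-handle's centre at rest
- gauge_pin (a point): pin that joins the foot of the tube to the red suction lifter on the cover, 72 mm below the tube's mouth, 112 mm ahead of the cover's hinge. A stiff pivot parallel to the T-handle's bar: at the start the gauge leans up to 0.1 rad to front or rear; when pulled it follows the hand, so pull straight up
- cover (a joint): opening angle of the unit's cover, rad, 0 shut; front edge height = 146 mm x sin(angle), 0.082 is 12 mm. The sealant gives under 4 mm at the gauge, lets go at about 14 to 18 N and then pulls no more; the stretched gauge snaps back and by itself lifts the front edge 15 to 25 mm within 0.2 s. The free cover weighs about 2.5 to 4.5 N at the gauge and falls shut if let go
- cover_lip (a point): middle of the cover's front lower edge, moves with the cover. The cover is an aluminium plate 148 x 188 x 3 mm, finned on its rear half, a suction cup and red lifter near its front. With the free cover hanging on the gauge, the T-handle h mm above its rest height puts this edge about 1.3 x (h - 3.5) mm up
- hinge_line (a point): middle of the hinge line along the cover's rear edge (hooks under the housing's rear rim), parallel to the T-handle's bar; fixed
- rim (a point): middle of the front rim of the unit's housing, fixed; the cover's front edge lies on it when shut, 53 mm above the bench
- holder: dark steel base plate 230 x 300 x 12 mm with two grey clamp jaws that hold the aluminium control unit (150 x 190 x 34 mm, black plugs at the rear); fixed. Origin at the centre of its underside on the bench, x from the unit's front to its rear, z up
- screw_dish: small square steel dish for the removed screws, 70 x 70 x 18 mm, beside the left of the holder; a bystander, origin at its underside's centre
- screwdriver: red-handled screwdriver, 190 mm long, lying beside the right of the holder; a bystander, origin at its underside's centre
- pry_tool: flat yellow plastic pry tool, 140 x 14 x 6 mm, lying in front of the holder; a bystander, origin at its underside's centre
- spray_can: white spray can with a red cap, 52 mm across, 160 mm tall; a bystander, origin at its underside's centre
- flux_bottle: small amber bottle, 44 mm across, 90 mm tall; a bystander, origin at its underside's centre
- tape_roll: roll of orange tape, 70 mm across, 19 mm high; a bystander, origin at its underside's centre
- multimeter: yellow and black multimeter, 90 x 180 x 38 mm, beyond the holder; a bystander, origin at its underside's centre
- spare_unit: closed dark grey control unit waiting its turn, 140 x 120 x 44 mm, on the left; a bystander, origin at its underside's centre

How it is judged (in metres and radians):
On the way, in this order (a step that is already met when the one before it is completed fails the run):
1. the T-handle, held in the fingers, keeps the gauge drawn to its red ring (7.5 to 12.5 mm out) for 1 s, the cover still shut (value of joint gauge between 0.0075 and 0.0125 m and value of joint cover below 0.02 rad and contact force between the fingers and t_handle above 1 N), for 1 s.
2. the seal lets go: the cover's front edge comes up by more than 6 mm, pulled by the T-handle (value of joint cover above 0.042 rad and contact force between the fingers and t_handle above 1 N), for 0.1 s.
At the end, for the whole second after the job is handed in: the cover is free and hangs still on the gauge, whose T-handle the fingers still hold: front edge 6.6 to 20 mm up (0.045 to 0.137 rad), the gauge carrying its weight (1 to 7.5 mm out) (value of joint cover between 0.045 and 0.137 rad and value of joint gauge between 0.001 and 0.0075 m and contact force between the fingers and t_handle above 1 N and velocity of joint cover between -0.05 and 0.05 rad/s); the arm keeps its last pose, push and grip.
It fails at once if the cover flies up: front edge more than 50 mm (value of joint cover above 0.35 rad).
It fails at once if a bystander is shifted by more than 30 mm (distance of any of screw_dish, screwdriver, pry_tool, spray_can, flux_bottle, tape_roll, multimeter, spare_unit from where it was at the start of the episode above 0.03 m).
It also fails if it takes over 43 s, if anything falls off the work surface, if the arm or the gripper's body presses on something with over 40 N, if the wrist force passes 120 N, or if a joint passes its speed limit or range.

### The arm

A 6-joint arm with a two-finger parallel gripper is mounted at the origin on the work surface. World frame = base frame: x ahead of the robot, y to its left, z up, the work surface at z = 0. Lengths are in mm, angles in rad, forces in N, time in s.
With the tool pointing down it reaches from about 350 to 775 mm from the base axis. Payload 7.3 kg.
Tool frame: the origin (TCP) lies at the very end of the fingers, on their centre line; the grasp point (between the pads) lies behind it (bot.grip_point_offset is the z of the grasp point in the tool frame, in mm); z points along the fingers, y is the line along which they close (so a half turn about z gives the same grasp; the last joint's range is limited). The gripper opens to 92 mm and grips with 3 to 60 N. Pads are 19 mm wide; open, the fingers measure 130 mm over their backs; the gripper's body (75 mm by 190 mm) begins 47 mm behind the grasp point.
Start: joints at [1.174, 0.342, 1.524, -0, 1.275, -0.146], TCP at [130.278, 508.599, 226.741] pointing down, gripper open.
Joint ranges: [-2.53, 2.53], [-0.77, 2.02], [0.04, 2.7], [-1, 4.14], [0.28, 2.66], [-3.11, 3.11]. Speed limits (rad/s): [2.57, 2.57, 3.14, 3.14, 3.14, 3.14].

### API

Orientations are given as [roll, pitch, yaw] about the fixed x, y, z axes, in that order (R = Rz(yaw) Ry(pitch) Rx(roll)).
In Python, from plant import bot gives the robot as it stands. The module is installed in compiled form; this text tells all that it offers.
- The arm moves only by the shell command python3 -m crank 'ROWS'. ROWS is JSON, a list that holds one entry, the list of rows, each a list of 5 numbers: the opening, from 0 (shut) to 1 (fully open), then the shift along the tool's x, y, z in cm, then the turn about the tool's z in degrees. In form: [[[claw, x, y, z, turn], ...]]. A call has exactly 10 rows; each row is the pose to reach, as a shift and turn from the pose commanded when the call began, along the tool's axes at that moment; what a row does not reach only later rows make up. A row lasts 1/10 s, in which the tool goes at most 50 mm and 8.59 degrees, less where a joint would pass 70% of its speed; a pose out of reach is approached as far as the arm can. A call with a gripper value outside its range is refused whole. The fingers move at their own pace and stop on an object; the grip force is fixed at half the most. Time passes only in rows, so rows that repeat a pose let the fingers close, or fill a call up. It gives the time, the measured TCP pose, the force, the opening and the grip force at its end, in the units of the state.
- bot.get_obs(): the state, without advancing time (a new reading comes with each control period).
- bot.capture(name): name is "scene" or "top" or "wrist"; returns (picture, depth): 400x640x3 uint8, red, green, blue; 400x640 float32, mm along the optical axis (not along the pixel's ray), 0 where there is no reading.
- bot.calibration(name): a dict with "vertical_fov" (degrees; the focal length in pixels is half the picture's height over the tangent of half this angle, whatever the lens; pixels are square), "cx", "cy" (the principal point, pixels), "rvec" (rotation vector, rad) and "tvec" (3), from world to camera coordinates, as OpenCV has them; the wrist camera has in their place "tool_from_camera" (4x4, takes a point from camera to tool coordinates, whose origin is the TCP and whose axes are the flange's). Camera axes: x right, y down, z forward; pixel columns grow to the right and rows downward; lengths in mm; the calibration is good to about 2 mm. A picture is of the moment at which its call begins: read the wrist's pose just before it. calibration takes no time and is no camera call.
- bot.close_job(): hands the job in; it is judged then, once.
The state is a dict: "time": time; "joint_positions": joint angles; "dq": joint speeds; "tau": joint torques, N m; "tool_pos": TCP position; "tcp_rot": TCP orientation; "contact_force": force on the tool from outside, world axes, zero at the start; "moment": the same for the moment, N m; "grip_width": finger opening in mm; "finger_force": force on a finger pad.
Only numpy, scipy, OpenCV 4.12 (cv2) and the standard library are available. Lean on these libraries where they do the work, as an engineer would, in place of code of your own. Each camera call takes 0.05 s, during which the arm holds its last target. There are 200 camera calls.

## Working session

There is one attempt and no reset: what is moved stays moved. The work goes in short steps, Python scripts to look and compute and a shell command to move; the robot and the scene stay as the last step left them, time stands still between calls to the robot, and variables do not carry over. Pictures are saved under pics/ and viewed, at most 10 in all, crops included, and the job is handed in when it is done.

```bash
mkdir -p pics; cat > h.py <<'E'
from plant import bot
import numpy as np, cv2
from scipy.spatial.transform import Rotation as R
def K(name):
    c=bot.calibration(name); f=200/np.tan(np.radians(c["vertical_fov"])/2); return c,f
def world(name,u,v,d,obs=None):
    c,f=K(name); p=np.array([(u-c["cx"])/f*d,(v-c["cy"])/f*d,d])
    if name=="wrist":
        T=np.array(c["tool_from_camera"]); q=T[:3,:3]@p+T[:3,3]
        return R.from_euler('xyz',obs["tcp_rot"]).as_matrix()@q+np.array(obs["tool_pos"])
    Rm=cv2.Rodrigues(np.array(c["rvec"],float))[0]; return Rm.T@(p-np.array(c["tvec"]).ravel())
def snap(name,tag):
    o=bot.get_obs(); im,d=bot.capture(name); cv2.imwrite(f"pics/{tag}.png",im[:,:,::-1]); np.save(f"pics/{tag}.npy",d); return o,im,d
E
python3 - <<'E'
from h import *
o=bot.get_obs(); print({k:np.round(v,3) for k,v in o.items()}, bot.grip_point_offset)
for n in("scene","top"):
    o,im,d=snap(n,n+"0"); print(bot.calibration(n))
a=cv2.imread("pics/scene0.png");b=cv2.imread("pics/top0.png")
E
```

```text
{'time': np.float64(0.0), 'joint_positions': array([ 1.174,  0.343,  1.525,  0.   ,  1.275, -0.146]), 'dq': array([0.   , 0.001, 0.   , 0.001, 0.   , 0.001]), 'tau': array([ 1.0000e-03, -4.3125e+01, -2.4422e+01,  7.2000e-02,  5.6000e-02,
       -0.0000e+00]), 'tool_pos': array([130.107, 508.192, 226.049]), 'tcp_rot': array([-3.14 , -0.   ,  2.891]), 'contact_force': array([ 0.247,  0.538, -0.116]), 'moment': array([-0.01 , -0.007, -0.015]), 'finger_force': np.float64(0.0), 'grip_width': np.float64(91.847)} -18.8
{'vertical_fov': 42.51144874676514, 'cx': 317.5448388670929, 'cy': 200.19414964628848, 'rvec': array([ 2.3828778 ,  0.86707657, -0.26562474]), 'tvec': array([-429.42493146, -216.88466021, 2020.97685248])}
{'vertical_fov': 51.38858977744387, 'cx': 320.85600387226486, 'cy': 195.21405259233657, 'rvec': array([ 2.10547926, -2.16425296,  0.18688254]), 'tvec': array([  20.90996562,  586.63991579, 1376.91410409])}
```

View pics/top0.png

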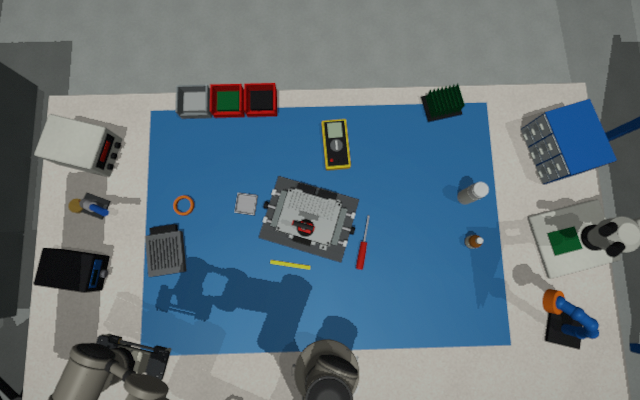

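View pics/scene0.png

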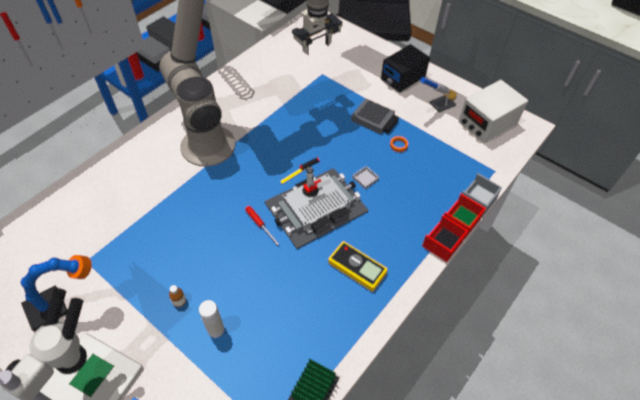

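The top view shows the holder at about (310,218), with the T-handle near (303,227). In the scene view the T-handle is near (309,165). I'll enlarge both.

```bash
python3 - <<'E'
from h import *
a=cv2.imread("pics/top0.png")[195:255,262:342];b=cv2.imread("pics/scene0.png")[145:205,270:350]
m=np.vstack([cv2.resize(x,None,fx=7,fy=5*1.0 if 0 else 7,interpolation=cv2.INTER_CUBIC)[:300 if 0 else 420] for x in (a,)])
n=cv2.resize(b,None,fx=5,fy=5,interpolation=cv2.INTER_CUBIC)
m=cv2.resize(a,None,fx=5,fy=5,interpolation=cv2.INTER_CUBIC)
cv2.imwrite("pics/crop1.png",np.hstack([m,n]))
d=np.load("pics/top0.npy"); ds=np.load("pics/scene0.npy")
for nm,D,r in(("top",d,(205,250,280,330)),("scene",ds,(150,195,285,330))):
  pts=[]
  for v in range(r[0],r[1]):
    for u in range(r[2],r[3]):
      if D[v,u]>0:
        w=world(nm,u,v,D[v,u])
        if 185<w[2]<225: pts.append([u,v,*w])
  pts=np.array(pts); print(nm,len(pts)); print(np.round(pts[:40],0) if len(pts)<60 else np.round(pts[::3],0))
  if len(pts)>4:
    q=pts[:,2:]; print(q.mean(0),(q.min(0)+q.max(0))/2); _,s,V=np.linalg.svd(q[:,:2]-q[:,:2].mean(0)); print(V[0],s, np.degrees(np.arctan2(V[0][1],V[0][0])))
E
```

```text
top 123
[[293. 220. 486.  92. 209.]
 [294. 221. 484.  89. 205.]
 [292. 222. 481.  95. 204.]
 [295. 222. 481.  86. 202.]
 [298. 222. 481.  77. 201.]
 [292. 223. 478.  95. 204.]
 [295. 223. 478.  86. 205.]
 [298. 223. 477.  77. 208.]
 [301. 223. 477.  68. 205.]
 [291. 224. 475.  99. 203.]
 [294. 224. 475.  89. 204.]
 [297. 224. 474.  80. 204.]
 [300. 224. 473.  71. 210.]
 [303. 224. 473.  62. 211.]
 [306. 224. 474.  53. 202.]
 [294. 225. 472.  90. 203.]
 [297. 225. 471.  80. 204.]
 [300. 225. 471.  71. 208.]
 [303. 225. 471.  62. 207.]
 [306. 225. 471.  53. 198.]
 [309. 225. 471.  44. 201.]
 [296. 226. 469.  84. 202.]
 [299. 226. 468.  74. 204.]
 [302. 226. 468.  65. 207.]
 [305. 226. 468.  56. 204.]
 [308. 226. 468.  47. 202.]
 [311. 226. 467.  38. 204.]
 [299. 227. 465.  74. 204.]
 [302. 227. 465.  66. 200.]
 [305. 227. 464.  56. 206.]
 [308. 227. 464.  47. 206.]
 [311. 227. 464.  38. 205.]
 [314. 227. 464.  29. 205.]
 [304. 228. 461.  59. 207.]
 [307. 228. 461.  50. 206.]
 [310. 228. 461.  41. 205.]
 [313. 228. 461.  32. 208.]
 [308. 229. 459.  48. 202.]
 [311. 229. 458.  38. 202.]
 [309. 230. 455.  45. 204.]
 [312. 230. 455.  36. 203.]]
[469.48230899  63.91332216 204.20131982] [469.22793017  63.89134295 204.40284717]
[-0.30709324 -0.95167943] [224.49885887  51.07855895] -107.88414246543434Traceback (most recent call last):
  File "<stdin>", line 13, in <module>
  File "h.py", line 7, in world
    c,f=K(name); p=np.array([(u-c["cx"])/f*d,(v-c["cy"])/f*d,d])
        ~^^^^^^
  File "h.py", line 5, in K
    c=bot.calibration(name); f=200/np.tan(np.radians(c["vertical_fov"])/2); return c,f
ValueError: time passes only in moves, steps and waits
```

View pics/crop1.png

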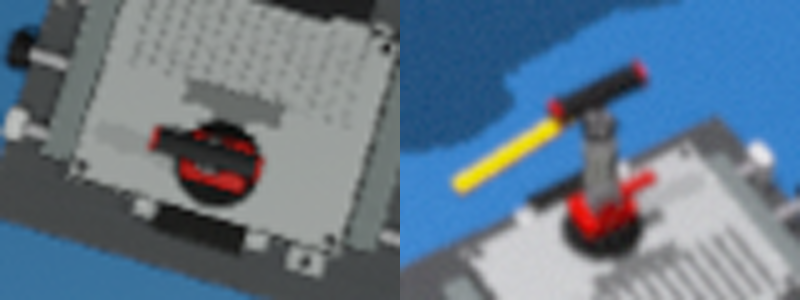

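The handle's centre is at about (469,64), with its top at about 204.5 (197+8 expected). The bar lies along about 72–74°, so I need a tool yaw of 72°. I'll move above it with a turn of about +92°.

```bash
python3 -m crank '[[[1,0,0,-5,8],[1,-4,-3,-7,16],[1,-8,-6.5,-7,24],[1,-12,-9.5,-7,32],[1,-16,-12.5,-7,40],[1,-20,-16,-7,48],[1,-24,-19,-7,56],[1,-28,-22,-7,64],[1,-32,-25,-7,72],[1,-36,-28.5,-7,80]]]'
python3 - <<'E'
from h import *
o=bot.get_obs(); M=R.from_euler('xyz',o["tcp_rot"]).as_matrix()
print(o["time"],o["tool_pos"],o["tcp_rot"],M.T@(np.array([469,64,300])-o["tool_pos"]))
E
```

```text
time: 1.1
tool_pos: [401.7, 151.9, 296.6]
tcp_rot: [-3.142, -0.0, 1.489]
contact_force: [0.6, 1.1, 0.1]
grip_width: 92.3
finger_force: 0.0
1.1 [401.67655443 151.94013916 296.61174917] [-3.14157908e+00 -2.50192795e-04  1.48874305e+00] [-82.12550338  74.30457292  -3.40980636]
```

```bash
python3 -m crank '[[[1,-3.7,3.4,0,7],[1,-7.4,6.7,0,12.5],[1,-7.4,6.7,0,12.5],[1,-7.4,6.7,0,12.5],[1,-7.4,6.7,0,12.5],[1,-7.4,6.7,0,12.5],[1,-7.4,6.7,0,12.5],[1,-7.4,6.7,0,12.5],[1,-7.4,6.7,0,12.5],[1,-7.4,6.7,0,12.5]]]'
python3 - <<'E'
from h import *
o,im,d=snap("wrist","w1"); print(bot.calibration("wrist")["tool_from_camera"].round(2) )
def run():
  c,f=K("wrist");T=np.array(c["tool_from_camera"]);M=R.from_euler('xyz',o["tcp_rot"]).as_matrix()
  v,u=np.nonzero(d>0);z=d[v,u];P=np.c_[(u-c["cx"])/f*z,(v-c["cy"])/f*z,z]
  W=(P@T[:3,:3].T+T[:3,3])@M.T+o["tool_pos"]
  k=(np.abs(W[:,2]-203)<9)&(np.hypot(W[:,0]-469,W[:,1]-64)<60); q=W[k]
  print(k.sum(),u[k].min(),u[k].max(),v[k].min(),v[k].max()); 
  r=cv2.minAreaRect(q[:,:2].astype(np.float32));print(r,np.percentile(q[:,2],[5,50,95]),q.mean(0))
  V=np.linalg.svd(q[:,:2]-q[:,:2].mean(0),full_matrices=False)[2];print(V[0])
  g=W[(np.abs(W[:,2]-167)<6)&(np.hypot(W[:,0]-469,W[:,1]-64)<40)];print('mouth-ish',len(g),g.mean(0) if len(g) else 0)
run();print(o["tool_pos"],o["tcp_rot"])
E
```

```text
time: 2.1
tool_pos: [461.9, 75.1, 296.8]
tcp_rot: [3.141, -0.0, 1.277]
contact_force: [-1.5, -0.6, 0.1]
grip_width: 91.9
finger_force: 0.0
[[   0.     -0.97   -0.26   70.7 ]
 [   1.      0.     -0.      0.21]
 [   0.     -0.26    0.97 -157.42]
 [   0.      0.      0.      1.  ]]
1808 327 350 166 255
((471.86767578125, 62.17143249511719), (69.87590789794922, 16.02132797241211), 71.94552612304688) [201.109603   204.02427378 205.38384133] [472.31052368  64.14889713 203.74800943]
[-0.31344937 -0.94960491]
mouth-ish 102 [474.77095933  61.42679224 168.31178227]
[461.90440213  75.12371    296.77625782] [ 3.14144821e+00 -1.23089327e-04  1.27691690e+00]
```

View pics/w1.png

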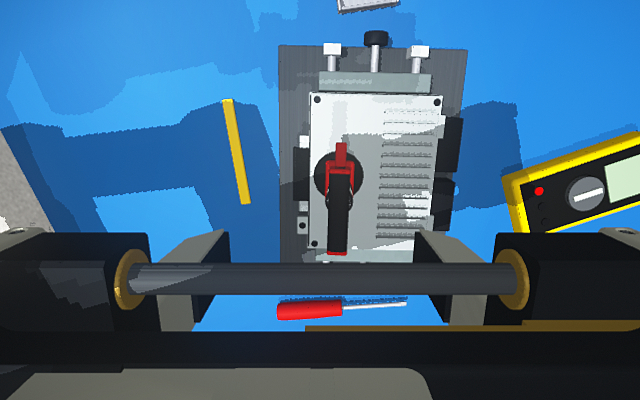

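The wrist view shows the black T-bar at pixels (338, 166–255). Its measured rectangle is 69.9 x 16.0 mm, centred at (471.9,62.2) with yaw 71.9° and top at about 204.5, which matches the sizes given. I'll align and descend to TCP z≈178.

```bash
python3 -m crank '[[[1,-0.95,1.33,0,1.2],[1,-0.95,1.33,0,1.2],[1,-0.95,1.33,3,1.2],[1,-0.95,1.33,6,1.2],[1,-0.95,1.33,8,1.2],[1,-0.95,1.33,10,1.2],[1,-0.95,1.33,11,1.2],[1,-0.95,1.33,11.8,1.2],[1,-0.95,1.33,11.8,1.2],[1,-0.95,1.33,11.8,1.2]]]'
python3 - <<'E'
from h import *
o,im,d=snap("wrist","w2"); print(o["tool_pos"],o["tcp_rot"],o["contact_force"])
cv2.imwrite("pics/w2c.png",cv2.resize(im[100:400,180:480,::-1],None,fx=2,fy=2))
E
```

```text
time: 3.15
tool_pos: [472.4, 61.9, 179.4]
tcp_rot: [3.141, -0.0, 1.255]
contact_force: [1.5, 0.0, -0.6]
grip_width: 91.9
finger_force: 0.0
[472.43655359  61.88369858 179.35257305] [ 3.14054233e+00 -4.09023566e-04  1.25530971e+00] [ 1.46371476  0.04731566 -0.64938437]
```

View pics/w2c.png

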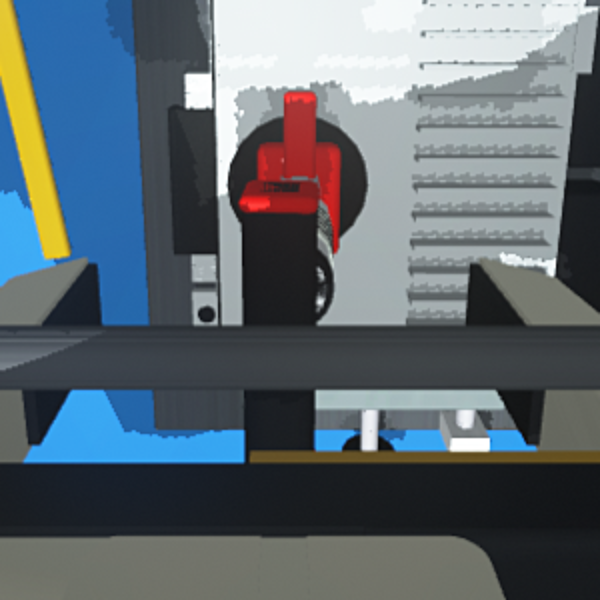

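The bar is centred between the fingers: it spans 243–317 in the crop and the fingers 98–470. Closing now.

```bash
python3 -m crank '[[[0,0,0,0,0],[0,0,0,0,0],[0,0,0,0,0],[0,0,0,0,0],[0,0,0,0,0],[0,0,0,0,0],[0,0,0,0,0],[0,0,0,0,0],[0,0,0,0,0],[0,0,0,0,0]]]'
python3 -c "
from h import *
o=bot.get_obs();print(o['tool_pos'],o['contact_force'],o['tcp_rot'])"
```

```text
time: 4.2
tool_pos: [472.0, 62.0, 178.7]
tcp_rot: [3.142, -0.0, 1.255]
contact_force: [-0.0, -0.2, 0.9]
grip_width: 16.2
finger_force: 5.1
[471.98334904  61.95061076 178.72832631] [-0.0304731  -0.20652302  0.85731521] [ 3.14154596e+00 -1.00307012e-04  1.25542757e+00]
```

```bash
python3 -m crank '[[[0,0,0,0,0],[0,0,0,0,0],[0,0,0,-0.1,0],[0,0,0,-0.2,0],[0,0,0,-0.3,0],[0,0,0,-0.4,0],[0,0,0,-0.4,0],[0,0,0,-0.4,0],[0,0,0,-0.4,0],[0,0,0,-0.4,0]]]'
python3 -c "
from h import *
o=bot.get_obs();print(o['tool_pos'],o['contact_force'],o['tcp_rot'])"
```

```text
time: 5.2
tool_pos: [471.8, 62.0, 182.6]
tcp_rot: [-3.141, 0.0, 1.255]
contact_force: [0.3, 0.8, -4.8]
grip_width: 15.9
finger_force: 30.0
[471.84399947  61.95628676 182.60294715] [ 0.31415784  0.83436856 -4.75193166] [-3.14125296e+00  3.14487437e-06  1.25544105e+00]
```

```bash
python3 -m crank '[[[0,0,0,-0.1,0],[0,0,0,-0.2,0],[0,0,0,-0.3,0],[0,0,0,-0.4,0],[0,0,0,-0.5,0],[0,0,0,-0.55,0],[0,0,0,-0.55,0],[0,0,0,-0.55,0],[0,0,0,-0.55,0],[0,0,0,-0.55,0]]]'
python3 - <<'E'
from h import *
F=[]
for i in range(2):
    o,im,d=snap("wrist",f"w3{i}");F.append(o["contact_force"])
F.append(bot.get_obs()["contact_force"]);print(o["tool_pos"],np.round(F,1),o["time"])
cv2.imwrite("pics/w3c.png",cv2.resize(im[150:300,260:400,::-1],None,fx=4,fy=4,interpolation=cv2.INTER_CUBIC))
o,im,d=snap("scene","s3")
cv2.imwrite("pics/s3c.png",cv2.resize(im[140:205,270:350,::-1],None,fx=8,fy=8,interpolation=cv2.INTER_CUBIC))
E
```

```text
time: 6.2
tool_pos: [471.9, 61.9, 188.1]
tcp_rot: [-3.141, -0.0, 1.255]
contact_force: [-0.1, 0.2, -9.1]
grip_width: 16.2
finger_force: 30.0
[471.90339763  61.93565758 188.13183556] [[-0.1  0.2 -9.1]
 [ 0.4  0.6 -8.9]
 [ 0.7  0.3 -9.8]] 6.25
```

View pics/w3c.png

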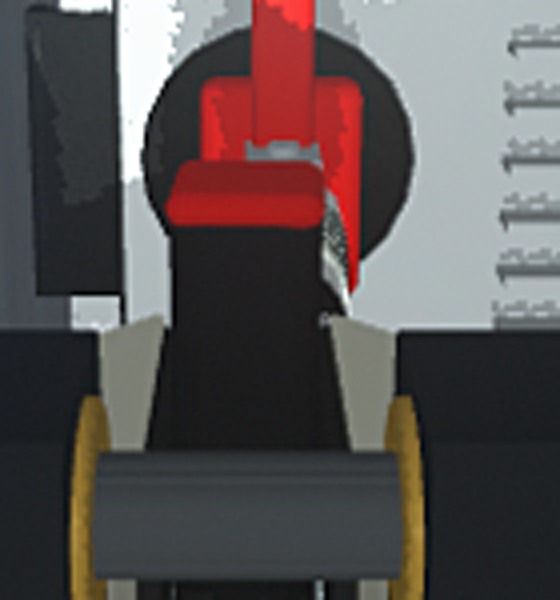

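The bar hides the ring in this view. The force reads about 9.3 N at 9.4 mm of lift, which agrees with 1 N/mm. I'll raise it slightly to about 10 N and hold 2 s.

```bash
python3 -m crank '[[[0,0,0,-0.08,0],[0,0,0,-0.08,0],[0,0,0,-0.08,0],[0,0,0,-0.08,0],[0,0,0,-0.08,0],[0,0,0,-0.08,0],[0,0,0,-0.08,0],[0,0,0,-0.08,0],[0,0,0,-0.08,0],[0,0,0,-0.08,0]]]'
python3 -m crank '[[[0,0,0,0,0],[0,0,0,0,0],[0,0,0,0,0],[0,0,0,0,0],[0,0,0,0,0],[0,0,0,0,0],[0,0,0,0,0],[0,0,0,0,0],[0,0,0,0,0],[0,0,0,0,0]]]'
python3 - <<'E'
from h import *
F=[]
for i in range(3):
    o,im,d=snap("wrist",f"w4{i}");F.append(o["contact_force"])
print(o["tool_pos"],np.round(F,1),o["time"])
E
```

```text
time: 7.35
tool_pos: [471.9, 61.9, 189.0]
tcp_rot: [-3.142, -0.0, 1.255]
contact_force: [-0.7, 0.3, -9.8]
grip_width: 16.0
finger_force: 30.0
time: 8.35
tool_pos: [472.0, 61.9, 189.0]
tcp_rot: [-3.142, -0.0, 1.255]
contact_force: [0.9, -0.4, -10.2]
grip_width: 16.1
finger_force: 30.0
[471.95606898  61.95601626 189.00794377] [[  0.9  -0.4 -10.2]
 [ -0.   -1.1  -9.4]
 [  0.4  -0.  -10.5]] 8.45
```

View pics/s3c.png

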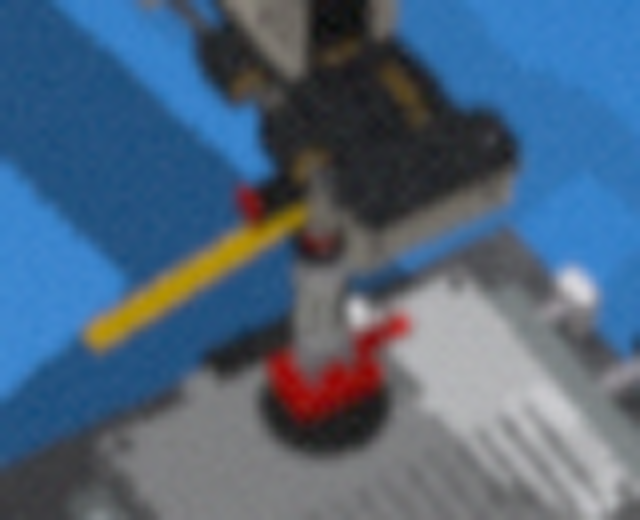

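The scene crop shows the red ring just out of the tube mouth at (320,242) and the cover shut. It has been held for over 2 s at 10 N, so I'll pull on slowly.

```bash
python3 -m crank '[[[0,0,0,-0.05,0],[0,0,0,-0.1,0],[0,0,0,-0.15,0],[0,0,0,-0.2,0],[0,0,0,-0.25,0],[0,0,0,-0.3,0],[0,0,0,-0.35,0],[0,0,0,-0.4,0],[0,0,0,-0.4,0],[0,0,0,-0.4,0]]]'
```

```text
time: 9.5
tool_pos: [471.9, 61.9, 192.9]
tcp_rot: [-3.141, 0.0, 1.255]
contact_force: [0.6, 0.2, -13.1]
grip_width: 15.9
finger_force: 30.0
```

```bash
python3 -m crank '[[[0,0,0,-0.05,0],[0,0,0,-0.1,0],[0,0,0,-0.15,0],[0,0,0,-0.2,0],[0,0,0,-0.2,0],[0,0,0,-0.2,0],[0,0,0,-0.2,0],[0,0,0,-0.2,0],[0,0,0,-0.2,0],[0,0,0,-0.2,0]]]'
```

```text
time: 10.5
tool_pos: [472.0, 61.9, 195.0]
tcp_rot: [-3.142, -0.0, 1.255]
contact_force: [1.0, -0.4, -15.6]
grip_width: 15.9
finger_force: 30.0
```

```bash
python3 -m crank '[[[0,0,0,-0.05,0],[0,0,0,-0.1,0],[0,0,0,-0.15,0],[0,0,0,-0.15,0],[0,0,0,-0.15,0],[0,0,0,-0.15,0],[0,0,0,-0.15,0],[0,0,0,-0.15,0],[0,0,0,-0.15,0],[0,0,0,-0.15,0]]]'
```

```text
time: 11.5
tool_pos: [472.0, 62.0, 196.6]
tcp_rot: [3.141, -0.0, 1.255]
contact_force: [-0.0, -0.6, -3.8]
grip_width: 15.8
finger_force: 30.0
```

The seal let go at about 17 N, and the force is now 3.8 N, the cover's weight. I'll ease down 5 mm to h≈12.8, which should put the edge about 12 mm up.

```bash
python3 -m crank '[[[0,0,0,0,0],[0,0,0,0.1,0],[0,0,0,0.2,0],[0,0,0,0.3,0],[0,0,0,0.4,0],[0,0,0,0.5,0],[0,0,0,0.5,0],[0,0,0,0.5,0],[0,0,0,0.5,0],[0,0,0,0.5,0]]]'
python3 - <<'E'
from h import *
F=[]
o,im,d=snap("scene","s5")
for i in range(3):
    o,iw,d=snap("wrist",f"w5{i}");F.append(o["contact_force"])
print(o["tool_pos"],np.round(F,1),o["time"])
# cover plane angle: fit wrist depth of cover now vs shut (w40)
ob={"w40":(np.load("pics/w40.npy"),189.0),"w52":(d,o["tool_pos"][2])}
c,f=K("wrist");T=np.array(c["tool_from_camera"]);M=R.from_euler('xyz',[np.pi,0,1.255]).as_matrix()
hx=np.array([np.cos(1.255-np.pi/2),np.sin(1.255-np.pi/2)])
for n,(D,z0) in ob.items():
    v,u=np.nonzero(D>0);z=D[v,u];P=np.c_[(u-c["cx"])/f*z,(v-c["cy"])/f*z,z]
    W=(P@T[:3,:3].T+T[:3,3])@M.T+[472,62,z0]
    s=(W[:,:2]-[472,62])@hx; t=(W[:,:2]-[472,62])@np.array([-hx[1],hx[0]])
    k=(W[:,2]>50)&(W[:,2]<85)&(t>30)&(t<90)&(s>-30)&(s<25)
    p=np.polyfit(s[k],W[k,2],1)
    for _ in range(3):
        r=W[:,2]-np.polyval(p,s);kk=k&(abs(r)<2.5);p=np.polyfit(s[kk],W[kk,2],1)
    print(n,kk.sum(),p, np.polyval(p,[-30,0,112]))
E
```

```text
time: 12.5
tool_pos: [472.0, 62.0, 191.5]
tcp_rot: [3.142, -0.0, 1.255]
contact_force: [-0.5, -0.4, -2.8]
grip_width: 16.2
finger_force: 30.0
[471.98151895  61.94958492 191.51025727] [[-0.3 -0.3 -3.8]
 [-0.3 -0.7 -3.4]
 [-0.1  0.3 -3.4]] 12.65
w40 4464 [-4.53176395e-03  5.67132208e+01] [56.84917373 56.71322081 56.20566325]
w52 4688 [-0.09506725 67.58912367] [70.4411411  67.58912367 56.94159194]
```

The depth fit puts the cover at about 0.09 rad, so the edge is about 13 mm up. The gauge carries about 3.5 N and the pose is steady, so I'm handing in.

```bash
python3 -c "
from plant import bot
print(bot.close_job())"
```

```text
the job is handed in; nothing more can be done
None
```

Job handed in (no verdict was returned): the ring was held just out at 10 N for over 2 s, the seal let go at about 17 N, and the arm still holds the cover by the T-handle with its front edge about 13 mm up by depth measurement.

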